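Turn over a closed card box and add it to the finished tray

ROBOT

A 6-joint arm with a two-finger parallel gripper is mounted at the origin on the work surface. World frame = base frame: x ahead of the robot, y to its left, z up, the work surface at z = 0. Lengths are in m, angles in rad, forces in N, time in s.
With the tool pointing down it reaches from about 0.325 to 0.85 m from the base axis. Payload 4.4 kg.
Tool frame: the origin (TCP) lies midway between the tips of the shut fingers; the grasp point (between the pads) lies 19 mm behind it; z points along the fingers, y is the line along which they close (so a half turn about z gives the same grasp; the last joint's range is limited). The gripper opens to 94 mm and grips with 3 to 60 N. Pads are 16 mm wide; open, the fingers measure 119 mm over their backs; the gripper's body (75 mm by 177 mm) begins 78 mm behind the grasp point.
Start: joints at [-1.29, 0.207, 1.542, -0, 1.393, -0.15], TCP at [0.24, -0.522, 0.205] pointing down, gripper open.
Joint ranges: [-2.73, 2.73], [-0.86, 2.22], [0.23, 2.46], [-1.11, 4.25], [0.08, 2.63], [-2.82, 2.82]. Speed limits (rad/s): [2.79, 2.79, 3.14, 3.14, 3.14, 3.14].

INTERFACE

Orientations are given as a unit quaternion [w, x, y, z].
In Python, from station import robot gives the robot as it stands. The module is installed in compiled form; this text tells all that it offers.
- The arm moves only by the tool step_arm, never from a script. Its argument "increments" is a list of rows, each an object of numbers: "dx", "dy", "dz": the shift along the tool's x, y, z in mm; "rx", "ry", "rz": the turn, a rotation vector about the tool's x, y, z in degrees; "hand": the closure, from -1 (fully open) to 1 (shut), so that 0 is half open. A call has 1 to 10 rows; each row is the pose to reach, as a shift and turn from the pose commanded when the call began, along the tool's axes at that moment; what a row does not reach only later rows make up. A row lasts 1/10 s, in which the tool goes at most 50 mm and 8.59 degrees, less where a joint would pass 70% of its speed; a pose out of reach is approached as far as the arm can. A call with a gripper value outside its range is refused whole. The fingers move at their own pace and stop on an object; "grip_force" is the grip in N (left out, the last holds). Time passes only in rows, so rows that repeat a pose let the fingers close. It gives the time, the measured TCP pose, the force, the opening and the grip force at its end, in the units of the state.
- robot.sense(): the state, without advancing time (a new reading comes with each control period).
- robot.snapshot(name): name is "scene" or "top" or "wrist"; returns (picture, depth): 420x560x3 uint8, red, green, blue; 420x560 float32, m along the optical axis (not along the pixel's ray), 0 where there is no reading.
- robot.camera_model(name): a dict with "mtx" (3x3 intrinsics, pixels), "R" (3x3) and "t" (3): a world point X has camera coordinates R X + t. Camera axes: x right, y down, z forward; pixel columns grow to the right and rows downward; lengths in m; the calibration is good to about 2 mm. The wrist camera is an equidistant fisheye: a pixel r from the principal point sees the ray r / f radians off the axis. A picture is of the moment at which its call begins: read the wrist's pose just before it. camera_model takes no time and is no camera call; for the wrist camera it gives the pose at the moment of the call.
- robot.finish_job(): hands the job in; it is judged then, once.
The state is a dict: "clock": time; "qpos": joint angles; "qvel": joint speeds; "joint_torque": joint torques, N m; "tcp_pos": TCP position; "tool_rot": TCP orientation; "ft_force": force on the tool from outside, world axes, zero at the start; "moment": the same for the moment, N m; "gripper_width": finger opening in m; "grip_force": force on a finger pad.
Only numpy, scipy, OpenCV 4.12 (cv2) and the standard library are available. Lean on these libraries where they do the work, as an engineer would, in place of code of your own. Each camera call takes 0.05 s, during which the arm holds its last target. There are 200 camera calls.

TASK

The business cards in the white-and-blue box on the cutting mat were packed face down. Turn the closed box right over, keeping its two loose halves pinched together so that it never opens and never dropping it or letting it topple, and put it down blue half up in the empty near half of the delivery tray, lying flat and the same way as the two finished boxes there. Leave the finished boxes and the other things on the table where they are.

Things in the scene. Friction and masses are not known exactly. Their poses are not given: they have to be found in the camera images.
- base: Blue lower half of the two-piece card box on the green cutting mat (the only box there): an open-topped tray 92 mm (x) by 62 mm (y) by 22 mm high, walls 2.5 mm, 45 g. Origin at the centre of its outer underside, z from there towards its rim: up at the start, to point down at the end.
- lid: White upper half of the same box, orange panel on its top: same 92 by 62 mm outline, 22 mm high, 38 g; the closed box is 44 mm high with flush sides. It just sits rim to rim on the blue half, with no catch or friction fit, and comes away if only one half is held. Origin at the centre of its open rim (the seam), z from the rim to its closed outer face, x and y along the base's.
- base_seam (a point): Centre of the blue half's rim, 22 mm along z from the base's underside; axes as the base. In the box is a banded pack of cards, 85 by 55 by 37 mm, 100 to 200 g; with 1 mm of play at each side and 2 mm in height it stands up through the seam and keeps the halves in line.
- lid_seam (a point): Centre of the white half's rim; at base_seam while the box is closed. A firm pinch (40 N or more) on the long sides (62 mm apart), pads centred on the seam within 30 mm of the middle of the length, holds both halves and the cards. The closed box stands safely on either end (foot 62 by 44 mm, 92 mm high), so it can be turned in two quarter turns with a regrasp.
- cutting_mat: Green cutting mat with a white grid, fixed, 220 mm (x) by 300 mm (y), 3 mm thick, top surface flat. Origin at the centre of its underside. It lies to the robot's left or right, the tray on the other side.
- tray: Grey open delivery tray, fixed, 270 mm (x) by 250 mm (y), walls 4 mm thick, 16 mm high in all (rim to 19 mm), floor 4 mm thick. Origin: centre of its underside, axes along its sides. Two finished boxes lie in its far (+x) half (x about +80 mm, y about -59 and +59 mm). The near (-x) half is empty: the box belongs there, about x = -45 mm, y = 0, long side along the tray's y, either way round.
- done1: Finished closed card box in the tray, blue half up, 92 by 62 by 44 mm, long side along the tray's y. Loose; leave it. Origin at the centre of its underside.
- done2: The second finished box, same as done1.
- screwdriver: Red-handled screwdriver, about 190 mm, lying between mat and tray. Leave it.
- tape: Yellow roll of tape, 100 mm across, 24 mm high, lying flat near the far side. Leave it.
- glue: White bottle, 54 mm across, 130 mm high, standing at the left. Leave it.
- pen_cup: Black cup with pens, 76 mm across, 150 mm high in all, near the far side. Leave it.
- stapler: Red and black desk stapler, 140 mm long, 55 mm high, near the far side. Leave it.
Things that resemble listed ones, but are neither listed nor needed, are in the scene too. Leave any purple or yellow look-alike of the lid alone.

How it is judged:
By the outcome, as a careful person would: the job done as asked, in the order asked, and still so for the second after the job is handed in, with the robot touching nothing.
It also fails if it takes over 58 s, if anything falls off the work surface, if the arm or the gripper's body presses on something with over 40 N, if the wrist force passes 120 N, or if a joint passes its speed limit or range.

## Working session

There is one attempt and no reset: what is moved stays moved. The work goes in short steps, Python scripts to look and compute and a tool call to move; the robot and the scene stay as the last step left them, time stands still between calls to the robot, and variables do not carry over. Pictures are saved under pics/ and viewed, at most 13 in all, crops included, and the job is handed in when it is done.

Besides the shell and the picture viewer there is one more tool, called after "Request:" as name(argument=value, ...) on one line, values as JSON. step_arm: Moves the arm, as the interface text tells. Its arguments: {"type":"object","properties":{"increments":{"type":"array"},"grip_force":{"type":"number"}},"required":["increments"]}

```bash
mkdir -p pics; cat > h.py <<'E'
import numpy as np, cv2
from station import robot
from scipy.spatial.transform import Rotation as Ro
def snap(n,f):
    p,d=robot.snapshot(n); cv2.imwrite('pics/'+f+'.png',p[:,:,::-1]); np.savez('pics/'+f,d=d,p=p,**robot.camera_model(n)); return p,d
def world(f,pts):
    z=np.load('pics/'+f+'.npz'); out=[]
    for u,v in pts:
        d=z['d'][int(round(v)),int(round(u))]; c=d*np.linalg.inv(z['mtx'])@[u,v,1]
        out.append(z['R'].T@(c-z['t']))
    return np.array(out)
def cloud(f):
    z=np.load('pics/'+f+'.npz'); d=z['d']; v,u=np.mgrid[:d.shape[0],:d.shape[1]]
    c=np.stack([u,v,np.ones_like(u)],-1)@np.linalg.inv(z['mtx']).T*d[...,None]
    return (c-z['t'])@z['R'], z['p']
E
python3 - <<'E'
from h import *
snap('top','top1'); snap('scene','scene1')
s=robot.sense(); print(s)
E
```

```text
{'clock': 0.1, 'qpos': array([-1.29050857e+00,  2.07337439e-01,  1.54281404e+00, -1.98047179e-05,
        1.39347594e+00, -1.50492396e-01]), 'qvel': array([-0.00204934, -0.00156094, -0.00347509, -0.00166288,  0.00123016,
        0.00150362]), 'joint_torque': array([ 6.22084444e-04, -3.71862602e+01, -2.82291359e+01,  7.02078128e-02,
        3.11327144e-02, -5.21826746e-05]), 'tcp_pos': array([ 0.23989246, -0.52176694,  0.20440401]), 'tool_rot': array([-1.01461021e-03,  9.76892217e-01,  2.13730112e-01, -7.57043107e-05]), 'ft_force': array([ 0.20403525,  0.44343476, -0.0384145 ]), 'moment': array([-0.01002048, -0.09486551, -0.01960884]), 'grip_force': 0.0, 'gripper_width': 0.09372356974543335}
```

View pics/top1.png

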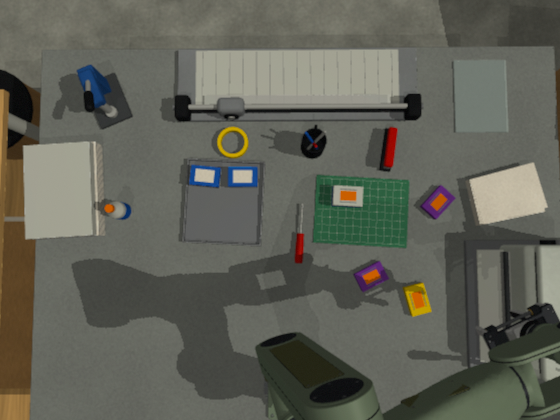

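View pics/scene1.png

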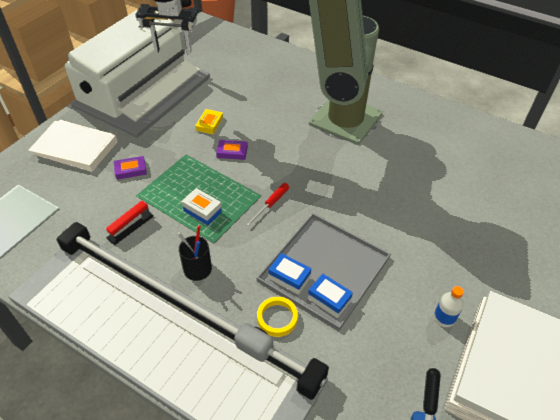

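The top view (up is +x, left is +y) shows the box on the mat at about (348,195) with its long side across the image. The tray spans (183,160) to (263,243), with its near half empty. The screwdriver lies between them at (300,235).

```bash
python3 - <<'E'
from h import *
print(robot.camera_model('top'))
for f in ('top1','scene1'):
    W,p=cloud(f)
    print(f)
    def fit(m,name):
        P=W[m]; r=cv2.minAreaRect((P[:,:2]*1000).astype(np.float32)); print(name,m.sum(),np.round(r,1).tolist() if 0 else r,'z',np.percentile(P[:,2],[5,50,95]).round(4))
    def near(c,r): return np.hypot(W[...,0]-c[0],W[...,1]-c[1])<r
    b=world('top1',[(348,195)])[0]; 
    fit(near(b,.075)&(W[...,2]>.040)&(W[...,2]<.056),'box')
    for nm,px in (('d1',(205,176)),('d2',(242,176))):
        c=world('top1',[px])[0]; fit(near(c,.06)&(W[...,2]>.042),nm)
    c=world('top1',[(223,215)])[0]; fit(near(c,.03),'floor')
    h=W[...,2]; c=world('top1',[(223,200)])[0]
    fit(near(c,.21)&(h>.0145)&(h<.024),'rim')
    hs=cv2.cvtColor(p,cv2.COLOR_RGB2HSV)
    g=(hs[...,0]>60)&(hs[...,0]<85)&(hs[...,1]>110)&near(b,.3)&(h<.02); fit(g,'mat')
    for nm,px in (('screw',(300,250)),('screwtip',(300,210)),('purple',(371,276)),('purple2',(437,202)),('stapler',(389,150)),('cup',(313,143)),('tape',(233,129))):
        print(nm,world('top1',[px])[0].round(3)) if f=='top1' else 0
E
cd pics; python3 -c "
import cv2
a=cv2.imread('top1.png')[150:260,170:420]; cv2.imwrite('c1.png',cv2.resize(a,None,fx=3.2,fy=3.2,interpolation=cv2.INTER_CUBIC))"
```

```text
{'mtx': array([[425.12973664,   0.        , 278.02139162],
       [  0.        , 425.12973664, 216.07071064],
       [  0.        ,   0.        ,   1.        ]]), 'R': array([[-0.00206171, -0.99995283, -0.00949109],
       [-0.99785997,  0.0026775 , -0.06533227],
       [ 0.0653546 ,  0.00933608, -0.99781843]]), 't': array([0.06174212, 0.53774234, 1.33871323])}
top1
box 592 ((598.5855712890625, -159.22549438476562), (92.11119842529297, 62.689483642578125), 86.33475494384766) z [0.0431 0.0479 0.0526]
d1 573 ((663.5947875976562, 289.88385009765625), (93.0536880493164, 62.599613189697266), 84.45787048339844) z [0.0444 0.0485 0.053 ]
d2 585 ((660.85498046875, 171.28663635253906), (91.62506866455078, 61.710060119628906), 89.45061492919922) z [0.0444 0.0486 0.0529]
floor 272 ((542.72900390625, 238.30108642578125), (57.753150939941406, 57.94639587402344), 64.92949676513672) z [0.0004 0.0046 0.0094]
rim 578 ((624.3754272460938, 231.818359375), (251.1981658935547, 351.3134765625), 87.03045654296875) z [0.0152 0.0193 0.0233]
mat 3422 ((556.1472778320312, -206.6315460205078), (296.9439086914062
[... 382 characters left out ...]
20605469) z [0.0417 0.0471 0.0514]
d1 831 ((665.28466796875, 292.29315185546875), (93.78638458251953, 66.35433197021484), 84.22438049316406) z [0.0437 0.0477 0.0512]
d2 757 ((662.59423828125, 172.89431762695312), (66.63542938232422, 95.02027893066406), 0.48745182156562805) z [0.0439 0.0477 0.0514]
floor 311 ((542.0880737304688, 238.42465209960938), (58.56778335571289, 57.40562438964844), 39.33376693725586) z [0.0003 0.004  0.0076]
rim 1036 ((624.813232421875, 233.3354949951172), (251.80943298339844, 350.2734375), 86.93855285644531) z [0.0149 0.0186 0.0233]
mat 2665 ((556.2024536132812, -205.7866973876953), (301.0900573730469, 221.87985229492188), 86.9140853881836) z [-0.0009  0.0033  0.0076]
```

View pics/c1.png

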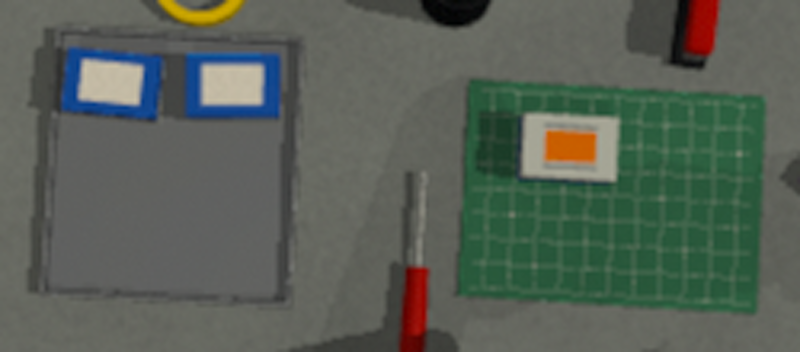

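The enlarged crop shows the box spanning x 522–618 and y 115–183, almost parallel to the tray, which is turned about -3°. Next I'll refine the tray pose and test whether the arm can tilt sideways.

```bash
cat >> h.py <<'E'
def R_tool(yaw,tilt):
    # yaw deg: box short-axis heading (closing line); tilt deg in plane across it: + means tool points to +y side; tool y = +/- closing
    X=Ro.from_euler('z',yaw,degrees=True)
    base=Ro.from_matrix(np.array([[0,1,0],[1,0,0],[0,0,-1]]).T)  # columns: tool x->+y, tool y->+x, z->-z
    return X*Ro.from_euler('x',tilt,degrees=True)*base
def go(p,yaw,tilt,flip=False,base=None):
    """grasp point p (m); print shift in tool axes (mm), rotvec (deg) from current (or base=(pos,R)) pose"""
    s=robot.sense(); 
    if base is None:
        q=s['tool_rot']; base=(s['tcp_pos'],Ro.from_quat([q[1],q[2],q[3],q[0]]))
    R=R_tool(yaw,tilt)
    if flip: R=R*Ro.from_euler('z',180,degrees=True)
    t=np.array(p)+R.apply([0,0,.019])
    print('d',(base[1].inv().apply(t-base[0])*1000).round(1),'r',(base[1].inv()*R).as_rotvec(degrees=True).round(2),'tcp',t.round(4))
    return t,R
E
python3 - <<'E'
from h import *
from scipy.optimize import least_squares
for f in ('top1','scene1'):
    W,p=cloud(f); h=W[...,2]
    m=(h>.0145)&(h<.022)&(np.abs(W[...,0]-.58)<.16)&(np.abs(W[...,1]-.235)<.15)
    P=W[m][:,:2]
    def res(v):
        c,s=np.cos(v[2]),np.sin(v[2]); q=(P-v[:2])@np.array([[c,-s],[s,c]])
        return np.abs(np.maximum(np.abs(q[:,0])-.133,np.abs(q[:,1])-.123))
    r=least_squares(res,[.582,.235,-.05],loss='soft_l1',f_scale=.003); v=r.x
    c,s=np.cos(v[2]),np.sin(v[2]); print(f,m.sum(),v.round(4),np.degrees(v[2]).round(2),np.median(r.fun).round(4),'target',(v[:2]+[-.045*c,-.045*s]).round(4))
for fl in (0,1): go([.55,-.18,.2],-3,0,fl)
E
```

```text
top1 451 [ 0.5842  0.2334 -0.0509] -2.91 0.0014 target [0.5392 0.2357]
scene1 767 [ 0.5852  0.2358 -0.0552] -3.16 0.0019 target [0.5403 0.2383]
d [ 424.5 -181.    23.9] r [ -0.09  -0.08 -62.32] tcp [ 0.55  -0.18   0.181]
d [ 424.5 -181.    23.9] r [-9.0000e-02  1.1000e-01  1.1768e+02] tcp [ 0.55  -0.18   0.181]
```

Request:
step_arm(increments=[{"dx": 43,"dy": -18,"dz": 0,"rz": -6.2},{"dx": 86,"dy": -36,"dz": 0,"rz": -12.4},{"dx": 128,"dy": -54,"dz": 0,"rz": -18.6},{"dx": 171,"dy": -72,"dz": 0,"rz": -24.8},{"dx": 214,"dy": -90,"dz": 0,"rz": -31},{"dx": 256,"dy": -108,"dz": 0,"rz": -37.2},{"dx": 298,"dy": -126,"dz": 0,"rz": -43.4},{"dx": 340,"dy": -144,"dz": 0,"rz": -49.6},{"dx": 382,"dy": -162,"dz": 0,"rz": -56},{"dx": 424,"dy": -181,"dz": 0,"rz": -62.3}])

```text
schema error: expected keys dx, dy, dz, rx, ry, rz, hand
```

```bash
python3 - <<'E'
from h import *
s=robot.sense(); print(s['qpos'].round(3),s['tcp_pos'],s['tool_rot'].round(3),s['clock'])
go([.59,-.13,.2],-3,-45); go([.55,-.18,.2],-3,45)
snap('wrist','w1')
E
```

```text
[-1.291  0.207  1.543 -0.     1.393 -0.15 ] [ 0.23989246 -0.52176694  0.20440401] [-0.001  0.977  0.214 -0.   ] 0.1
d [ 475.5 -197.8   18.4] r [-24.51 -40.46 -58.92] tcp [ 0.5893 -0.1434  0.1866]
d [ 430.7 -192.9   18.4] r [ 24.33  40.31 -58.99] tcp [ 0.5507 -0.1666  0.1866]
```

Request:
step_arm(increments=[{"dx": 43,"dy": -18,"dz": 0,"rx": 0,"ry": 0,"rz": -6.2,"hand": -1},{"dx": 86,"dy": -36,"dz": 0,"rx": 0,"ry": 0,"rz": -12.4,"hand": -1},{"dx": 128,"dy": -54,"dz": 0,"rx": 0,"ry": 0,"rz": -18.6,"hand": -1},{"dx": 171,"dy": -72,"dz": 0,"rx": 0,"ry": 0,"rz": -24.8,"hand": -1},{"dx": 214,"dy": -90,"dz": 0,"rx": 0,"ry": 0,"rz": -31,"hand": -1},{"dx": 256,"dy": -108,"dz": 0,"rx": 0,"ry": 0,"rz": -37.2,"hand": -1},{"dx": 298,"dy": -126,"dz": 0,"rx": 0,"ry": 0,"rz": -43.4,"hand": -1},{"dx": 340,"dy": -144,"dz": 0,"rx": 0,"ry": 0,"rz": -49.6,"hand": -1},{"dx": 382,"dy": -162,"dz": 0,"rx": 0,"ry": 0,"rz": -56,"hand": -1},{"dx": 424,"dy": -181,"dz": 0,"rx": 0,"ry": 0,"rz": -62.3,"hand": -1}])

```text
clock: 1.15
tcp_pos: [0.5506, -0.1793, 0.2052]
tool_rot: [-0.0, 0.724, 0.69, -0.0]
ft_force: [-0.5, -0.5, 0.5]
gripper_width: 0.0939
grip_force: 0.0
```

```bash
python3 - <<'E'
from h import *
s=robot.sense(); print(s['qpos'].round(3),s['tcp_pos'],s['tool_rot'].round(3),s['clock'])
go([.59,-.13,.2],-3,-45); go([.55,-.18,.2],-3,45)
E
```

```text
[-0.464  0.216  1.531 -0.     1.395 -0.416] [ 0.55062105 -0.17930222  0.20516249] [-0.     0.724  0.69  -0.   ] 1.15
d [37.7 36.9 18.6] r [  0.08 -45.     0.24] tcp [ 0.5893 -0.1434  0.1866]
d [12.7 -0.5 18.6] r [-0.12 45.    0.22] tcp [ 0.5507 -0.1666  0.1866]
```

Request:
step_arm(increments=[{"dx": 0,"dy": 0,"dz": 0,"rx": 0,"ry": 8,"rz": 0,"hand": -1},{"dx": 0,"dy": 0,"dz": 0,"rx": 0,"ry": 16,"rz": 0,"hand": -1},{"dx": 0,"dy": 0,"dz": 0,"rx": 0,"ry": 24,"rz": 0,"hand": -1},{"dx": 0,"dy": 0,"dz": 0,"rx": 0,"ry": 32,"rz": 0,"hand": -1},{"dx": 0,"dy": 0,"dz": 0,"rx": 0,"ry": 40,"rz": 0,"hand": -1},{"dx": 0,"dy": 0,"dz": 0,"rx": 0,"ry": 45,"rz": 0,"hand": -1},{"dx": 0,"dy": 0,"dz": 0,"rx": 0,"ry": 45,"rz": 0,"hand": -1}])

```text
clock: 1.85
tcp_pos: [0.5483, -0.1824, 0.2019]
tool_rot: [-0.266, 0.672, 0.633, 0.278]
ft_force: [-0.2, -0.6, -0.3]
gripper_width: 0.0942
grip_force: 0.0
```

```bash
python3 - <<'E'
from h import *
s=robot.sense(); print(s['qpos'].round(3),s['tcp_pos'],s['tool_rot'].round(3),s['clock'])
go([.599,-.15,.15],-3,-45); go([.55,-.18,.2],-3,45)
E
```

```text
[-0.796  0.523  1.341  0.57   1.832 -0.748] [ 0.54834629 -0.18236087  0.20187654] [-0.266  0.672  0.633  0.278] 1.85
d [-30.9  49.2  61.2] r [ -0.35 -90.22  -0.25] tcp [ 0.5983 -0.1634  0.1366]
d [ 0.3  1.6 22.1] r [-0.07 -0.22 -0.38] tcp [ 0.5507 -0.1666  0.1866]
```

Request:
step_arm(increments=[{"dx": -3,"dy": 5,"dz": 4,"rx": 0,"ry": -8.5,"rz": 0,"hand": -1},{"dx": -6,"dy": 10,"dz": 8,"rx": 0,"ry": -17,"rz": 0,"hand": -1},{"dx": -9,"dy": 15,"dz": 12,"rx": 0,"ry": -25.5,"rz": 0,"hand": -1},{"dx": -12,"dy": 20,"dz": 17,"rx": 0,"ry": -34,"rz": 0,"hand": -1},{"dx": -15,"dy": 25,"dz": 22,"rx": 0,"ry": -42.5,"rz": 0,"hand": -1},{"dx": -18,"dy": 30,"dz": 28,"rx": 0,"ry": -51,"rz": 0,"hand": -1},{"dx": -21,"dy": 35,"dz": 34,"rx": 0,"ry": -59.5,"rz": 0,"hand": -1},{"dx": -24,"dy": 40,"dz": 42,"rx": 0,"ry": -68,"rz": 0,"hand": -1},{"dx": -28,"dy": 45,"dz": 51,"rx": 0,"ry": -76.5,"rz": 0,"hand": -1},{"dx": -31,"dy": 49,"dz": 61,"rx": 0,"ry": -85,"rz": 0,"hand": -1}])

```text
clock: 2.85
tcp_pos: [0.6021, -0.1606, 0.1437]
tool_rot: [0.241, 0.681, 0.646, -0.247]
ft_force: [0.4, -0.6, -0.5]
gripper_width: 0.094
grip_force: 0.0
```

```bash
python3 - <<'E'
from h import *
s=robot.sense(); print(s['qpos'].round(3),s['tcp_pos'],s['tool_rot'].round(3),s['clock'])
go([.5992,-.159,.09],-3,-45); go([.5992,-.159,.0265],-3,-45)
p,d=snap('wrist','w1'); cv2.imwrite('pics/w1.png',p[:,:,::-1])
E
```

```text
[-0.042  0.434  1.561 -0.751  1.25   0.295] [ 0.6021331  -0.16061409  0.14369175] [ 0.241  0.681  0.646 -0.247] 2.85
d [34.3 -3.6 58.9] r [ 0.48 -4.64 -0.16] tcp [ 0.5985 -0.1724  0.0766]
d [ 75.5  -4.1 107.3] r [ 0.48 -4.64 -0.16] tcp [ 0.5985 -0.1724  0.0131]
```

View pics/w1.png

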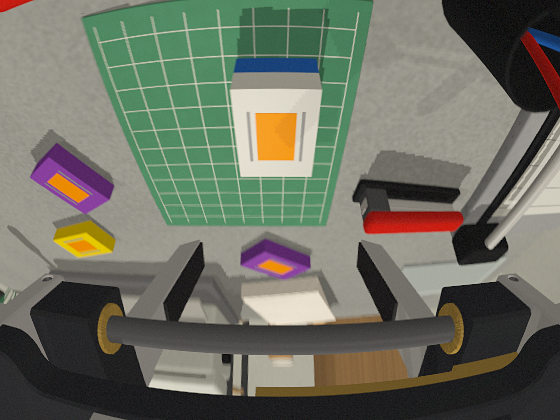

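The wrist view shows the white lid at (275,125), centred between the fingers at (180) and (380), with nothing in the way. I'll descend.

Request:
step_arm(increments=[{"dx": 7,"dy": -1,"dz": 12,"rx": 0.1,"ry": -1,"rz": 0,"hand": -1},{"dx": 14,"dy": -2,"dz": 24,"rx": 0.2,"ry": -2,"rz": -0.1,"hand": -1},{"dx": 21,"dy": -3,"dz": 36,"rx": 0.3,"ry": -3,"rz": -0.1,"hand": -1},{"dx": 28,"dy": -3.5,"dz": 48,"rx": 0.4,"ry": -4,"rz": -0.1,"hand": -1},{"dx": 34,"dy": -3.5,"dz": 59,"rx": 0.5,"ry": -4.6,"rz": -0.2,"hand": -1},{"dx": 34,"dy": -3.5,"dz": 59,"rx": 0.5,"ry": -4.6,"rz": -0.2,"hand": -1},{"dx": 34,"dy": -3.5,"dz": 59,"rx": 0.5,"ry": -4.6,"rz": -0.2,"hand": -1}])

```text
clock: 3.6
tcp_pos: [0.5958, -0.1743, 0.0736]
tool_rot: [0.258, 0.671, 0.637, -0.278]
ft_force: [0.7, -0.3, -0.5]
gripper_width: 0.094
grip_force: 0.0
```

```bash
python3 - <<'E'
from h import *
s=robot.sense(); print(s['qpos'].round(3),s['tcp_pos'],s['tool_rot'].round(3),s['clock'])
go([.5992,-.159,.0265],-3,-45)
# refine box pose from scene & top again
for f,n in (('top2','top'),('scene2','scene')):
    snap(n,f); W,p=cloud(f); m=(np.hypot(W[...,0]-.599,W[...,1]+.159)<.075)&(abs(W[...,2]-.047)<.006)
    print(m.sum(),cv2.minAreaRect((W[m][:,:2]*1000).astype(np.float32)))
E
```

```text
[-0.034  0.559  1.589 -0.857  1.191  0.434] [ 0.59579502 -0.17432625  0.07360753] [ 0.258  0.671  0.637 -0.278] 3.6
d [44.   3.1 41.6] r [-0.5  -0.4   0.19] tcp [ 0.5985 -0.1724  0.0131]
477 ((598.4345092773438, -162.85450744628906), (86.85552215576172, 62.38418960571289), 86.63694763183594)
145 ((600.88671875, -156.17669677734375), (94.92649841308594, 67.02814483642578), 86.894775390625)
```

Request:
step_arm(increments=[{"dx": 8,"dy": 1,"dz": 8,"rx": -0.2,"ry": -0.2,"rz": 0.1,"hand": -1},{"dx": 16,"dy": 2,"dz": 15,"rx": -0.5,"ry": -0.4,"rz": 0.2,"hand": -1},{"dx": 24,"dy": 3,"dz": 23,"rx": -0.5,"ry": -0.4,"rz": 0.2,"hand": -1},{"dx": 33,"dy": 3,"dz": 31,"rx": -0.5,"ry": -0.4,"rz": 0.2,"hand": -1},{"dx": 41.5,"dy": 3,"dz": 39,"rx": -0.5,"ry": -0.4,"rz": 0.2,"hand": -1},{"dx": 41.5,"dy": 3,"dz": 39,"rx": -0.5,"ry": -0.4,"rz": 0.2,"hand": -1},{"dx": 41.5,"dy": 3,"dz": 39,"rx": -0.5,"ry": -0.4,"rz": 0.2,"hand": -1}])

```text
clock: 4.4
tcp_pos: [0.5979, -0.172, 0.0157]
tool_rot: [0.263, 0.67, 0.636, -0.278]
ft_force: [0.3, -0.2, -0.7]
gripper_width: 0.0943
grip_force: 0.0
```

```bash
python3 - <<'E'
from h import *
s=robot.sense(); print(s['tcp_pos'],s['ft_force'],s['clock'])
go([.5992,-.159,.026],-3,-45)
p,d=snap('wrist','w2'); cv2.imwrite('pics/w2.png',p[:,:,::-1])
E
```

```text
[ 0.59794263 -0.17204203  0.01571497] [ 0.25423064 -0.18034627 -0.66607244] 4.4
d [2.  0.6 2.5] r [-0.05  0.02  0.07] tcp [ 0.5985 -0.1724  0.0126]
```

View pics/w2.png

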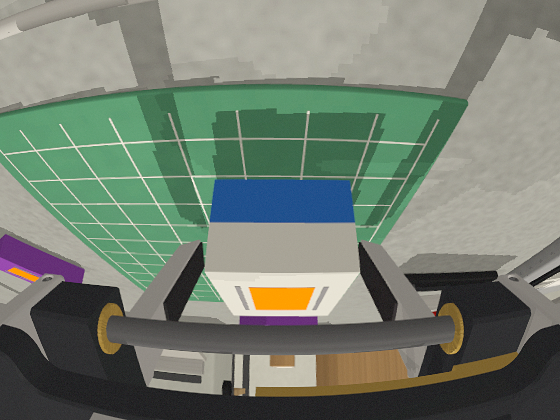

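The fingers straddle the box evenly: box at x 207–357, fingers at about 190 and 370. I'll lower the last 2.5 mm and close.

Request:
step_arm(increments=[{"dx": 2,"dy": 0.6,"dz": 2.5,"rx": 0,"ry": 0,"rz": 0,"hand": -1},{"dx": 2,"dy": 0.6,"dz": 2.5,"rx": 0,"ry": 0,"rz": 0,"hand": 0},{"dx": 2,"dy": 0.6,"dz": 2.5,"rx": 0,"ry": 0,"rz": 0,"hand": 1},{"dx": 2,"dy": 0.6,"dz": 2.5,"rx": 0,"ry": 0,"rz": 0,"hand": 1},{"dx": 2,"dy": 0.6,"dz": 2.5,"rx": 0,"ry": 0,"rz": 0,"hand": 1},{"dx": 2,"dy": 0.6,"dz": 2.5,"rx": 0,"ry": 0,"rz": 0,"hand": 1},{"dx": 2,"dy": 0.6,"dz": 2.5,"rx": 0,"ry": 0,"rz": 0,"hand": 1},{"dx": 2,"dy": 0.6,"dz": 2.5,"rx": 0,"ry": 0,"rz": 0,"hand": 1},{"dx": 2,"dy": 0.6,"dz": 2.5,"rx": 0,"ry": 0,"rz": 0,"hand": 1}], grip_force=52)

```text
clock: 5.35
tcp_pos: [0.5989, -0.1724, 0.0134]
tool_rot: [0.263, 0.67, 0.636, -0.278]
ft_force: [-0.5, 0.3, 1.9]
gripper_width: 0.0616
grip_force: 52.0
```

```bash
python3 - <<'E'
from h import *
s=robot.sense(); print(s['tcp_pos'],s['ft_force'],s['clock'],s['gripper_width'],s['grip_force'])
go([.575,-.17,.12],-3,-45)
E
```

```text
[ 0.59889948 -0.17243091  0.01343584] [-0.48935494  0.29335531  1.90495171] 5.35 0.061647407562860745 51.998130306601524
d [-74.5 -24.  -57.2] r [-0.01  0.01  0.  ] tcp [ 0.5743 -0.1834  0.1066]
```

Request:
step_arm(increments=[{"dx": -5,"dy": -1,"dz": -4,"rx": 0,"ry": 0,"rz": 0,"hand": 1},{"dx": -14,"dy": -4,"dz": -10,"rx": 0,"ry": 0,"rz": 0,"hand": 1},{"dx": -26,"dy": -8,"dz": -19,"rx": 0,"ry": 0,"rz": 0,"hand": 1},{"dx": -38,"dy": -12,"dz": -28,"rx": 0,"ry": 0,"rz": 0,"hand": 1},{"dx": -50,"dy": -16,"dz": -37,"rx": 0,"ry": 0,"rz": 0,"hand": 1},{"dx": -61,"dy": -20,"dz": -46,"rx": 0,"ry": 0,"rz": 0,"hand": 1},{"dx": -70,"dy": -23,"dz": -53,"rx": 0,"ry": 0,"rz": 0,"hand": 1},{"dx": -74,"dy": -24,"dz": -57,"rx": 0,"ry": 0,"rz": 0,"hand": 1},{"dx": -74,"dy": -24,"dz": -57,"rx": 0,"ry": 0,"rz": 0,"hand": 1},{"dx": -74,"dy": -24,"dz": -57,"rx": 0,"ry": 0,"rz": 0,"hand": 1}])

```text
clock: 6.35
tcp_pos: [0.5741, -0.183, 0.1055]
tool_rot: [0.263, 0.67, 0.636, -0.278]
ft_force: [0.4, 0.3, -2.8]
gripper_width: 0.0617
grip_force: 52.0
```

```bash
python3 - <<'E'
from h import *
s=robot.sense(); print(s['qpos'].round(3),s['tcp_pos'],s['ft_force'],s['clock'],s['gripper_width'],s['grip_force'])
for t in (-22,0,22,45): go([.56,-.19,.125],-3,t)
E
```

```text
[-0.048  0.471  1.649 -0.863  1.196  0.41 ] [ 0.57414926 -0.1829757   0.10548592] [ 0.40518547  0.26643074 -2.82981845] 6.35 0.06169850636514609 51.99393320828676
d [-11.9 -13.8   9.2] r [-2.000e-02  2.297e+01  2.000e-02] tcp [ 0.5596 -0.1971  0.1074]
d [ -5.8 -13.8   5.1] r [-3.000e-02  4.497e+01  2.000e-02] tcp [ 0.56  -0.19   0.106]
d [ -1.8 -13.8  -0.9] r [-3.000e-02  6.697e+01  1.000e-02] tcp [ 0.5604 -0.1829  0.1074]
d [ -0.3 -13.8  -8.3] r [-3.000e-02  8.997e+01  1.000e-02] tcp [ 0.5607 -0.1766  0.1116]
```

Request:
step_arm(increments=[{"dx": -3,"dy": -2,"dz": 2,"rx": 0,"ry": 3,"rz": 0,"hand": 1},{"dx": -6,"dy": -4,"dz": 4,"rx": 0,"ry": 9,"rz": 0,"hand": 1},{"dx": -9,"dy": -6,"dz": 7,"rx": 0,"ry": 15,"rz": 0,"hand": 1},{"dx": -12,"dy": -9,"dz": 9,"rx": 0,"ry": 22,"rz": 0,"hand": 1},{"dx": -10,"dy": -11,"dz": 8,"rx": 0,"ry": 29,"rz": 0,"hand": 1},{"dx": -8,"dy": -13,"dz": 7,"rx": 0,"ry": 36,"rz": 0,"hand": 1},{"dx": -6,"dy": -14,"dz": 5,"rx": 0,"ry": 43,"rz": 0,"hand": 1},{"dx": -5,"dy": -14,"dz": 4,"rx": 0,"ry": 50,"rz": 0,"hand": 1},{"dx": -4,"dy": -14,"dz": 2,"rx": 0,"ry": 56,"rz": 0,"hand": 1},{"dx": -3,"dy": -14,"dz": 1,"rx": 0,"ry": 60,"rz": 0,"hand": 1}])

```text
clock: 7.35
tcp_pos: [0.5595, -0.1867, 0.1065]
tool_rot: [-0.091, 0.719, 0.682, 0.095]
ft_force: [0.1, -0.3, -3.6]
gripper_width: 0.0619
grip_force: 52.0
```

```bash
python3 - <<'E'
from h import *
s=robot.sense(); print(s['qpos'].round(3),s['tcp_pos'],s['ft_force'],s['clock'],s['gripper_width'],s['grip_force'])
go([.56,-.19,.10],-3,45)
E
```

```text
[-0.601  0.406  1.525  0.229  1.357 -0.612] [ 0.55945764 -0.18671538  0.1065109 ] [ 0.10447551 -0.34627723 -3.58681679] 7.35 0.06186617813586435 51.99545860290527
d [ 4.6  0.7 21.9] r [-0.06 29.86 -0.1 ] tcp [ 0.5607 -0.1766  0.0866]
```

Request:
step_arm(increments=[{"dx": 1,"dy": 0,"dz": 4,"rx": 0,"ry": 6,"rz": 0,"hand": 1},{"dx": 2,"dy": 0,"dz": 8,"rx": 0,"ry": 12,"rz": 0,"hand": 1},{"dx": 3,"dy": 0.7,"dz": 12,"rx": 0,"ry": 18,"rz": 0,"hand": 1},{"dx": 4,"dy": 0.7,"dz": 16,"rx": 0,"ry": 24,"rz": 0,"hand": 1},{"dx": 4.6,"dy": 0.7,"dz": 20,"rx": 0,"ry": 28,"rz": 0,"hand": 1},{"dx": 4.6,"dy": 0.7,"dz": 22,"rx": 0,"ry": 29.9,"rz": -0.1,"hand": 1},{"dx": 4.6,"dy": 0.7,"dz": 22,"rx": 0,"ry": 29.9,"rz": -0.1,"hand": 1},{"dx": 4.6,"dy": 0.7,"dz": 22,"rx": 0,"ry": 29.9,"rz": -0.1,"hand": 1}])

```text
clock: 8.15
tcp_pos: [0.5614, -0.175, 0.087]
tool_rot: [-0.263, 0.67, 0.637, 0.276]
ft_force: [0.5, 0.4, -1.7]
gripper_width: 0.0617
grip_force: 52.0
```

```bash
python3 - <<'E'
from h import *
s=robot.sense(); print(s['qpos'].round(3),s['tcp_pos'],s['ft_force'],s['clock'],s['gripper_width'],s['grip_force'])
go([.56,-.19,.06],-3,45); go([.56,-.19,.05],-3,45)
snap('scene','scene3'); p=cv2.imread('pics/scene3.png')[110:270,100:320]; cv2.imwrite('pics/c3.png',cv2.resize(p,None,fx=3.5,fy=3.5,interpolation=cv2.INTER_CUBIC))
E
```

```text
[-0.773  0.666  1.376  0.56   1.664 -0.836] [ 0.56142165 -0.17495612  0.08698108] [ 0.54107521  0.42276459 -1.70824131] 8.15 0.061699822995217375 51.996052488684654
d [-29.7  -0.6  27.5] r [-0.08  0.16  0.1 ] tcp [ 0.5607 -0.1766  0.0466]
d [-36.7  -0.6  34.6] r [-0.08  0.16  0.1 ] tcp [ 0.5607 -0.1766  0.0366]
```

View pics/c3.png

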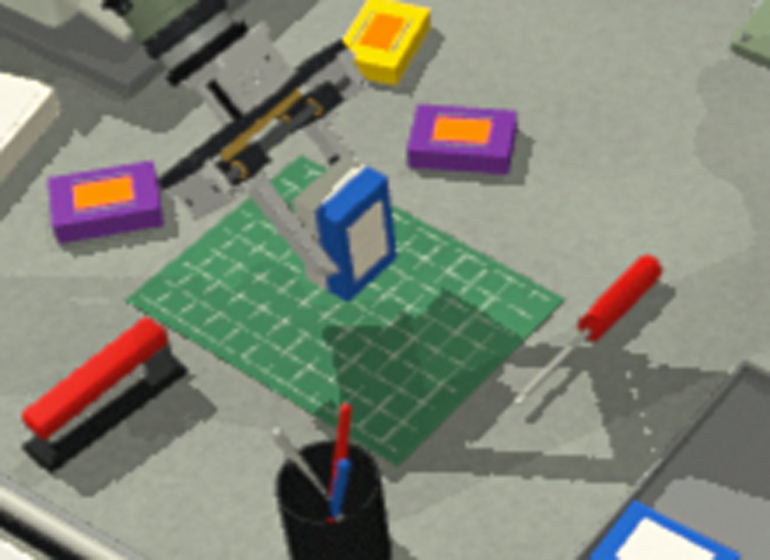

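The crop shows the box held upright and closed, blue base facing +y at (370,235). I'll lower it onto the mat.

Request:
step_arm(increments=[{"dx": -6,"dy": 0,"dz": 5,"rx": 0,"ry": 0,"rz": 0,"hand": 1},{"dx": -13,"dy": 0,"dz": 12,"rx": 0,"ry": 0.1,"rz": 0,"hand": 1},{"dx": -20,"dy": -0.5,"dz": 18,"rx": 0,"ry": 0.2,"rz": 0.1,"hand": 1},{"dx": -27,"dy": -0.5,"dz": 25,"rx": 0,"ry": 0.2,"rz": 0.1,"hand": 1},{"dx": -31,"dy": -0.5,"dz": 29,"rx": 0,"ry": 0.2,"rz": 0.1,"hand": 1},{"dx": -33.5,"dy": -0.5,"dz": 31.5,"rx": 0,"ry": 0.2,"rz": 0.1,"hand": 1},{"dx": -33.5,"dy": -0.5,"dz": 31.5,"rx": 0,"ry": 0.2,"rz": 0.1,"hand": 1},{"dx": -33.5,"dy": -0.5,"dz": 31.5,"rx": 0,"ry": 0.2,"rz": 0.1,"hand": 1}])

```text
clock: 9.0
tcp_pos: [0.561, -0.1767, 0.0414]
tool_rot: [-0.264, 0.67, 0.636, 0.278]
ft_force: [0.5, 0.2, -1.3]
gripper_width: 0.062
grip_force: 52.0
```

```bash
python3 - <<'E'
from h import *
s=robot.sense(); print(s['tcp_pos'],s['ft_force'],s['moment'],s['clock'])
go([.56,-.19,.049],-3,45)
E
```

```text
[ 0.561048   -0.17673177  0.04139892] [ 0.53409628  0.17398567 -1.31580306] [-0.69707609 -0.07061896  0.00858396] 9.0
d [-4.  -0.4  4.2] r [-0.02 -0.1   0.  ] tcp [ 0.5607 -0.1766  0.0356]
```

Request:
step_arm(increments=[{"dx": -1,"dy": 0,"dz": 1,"rx": 0,"ry": 0,"rz": 0,"hand": 1},{"dx": -2,"dy": 0,"dz": 2,"rx": 0,"ry": 0,"rz": 0,"hand": 1},{"dx": -3,"dy": 0,"dz": 3,"rx": 0,"ry": 0,"rz": 0,"hand": 1},{"dx": -3.6,"dy": 0,"dz": 3.6,"rx": 0,"ry": 0,"rz": 0,"hand": 1},{"dx": -3.6,"dy": 0,"dz": 3.6,"rx": 0,"ry": 0,"rz": 0,"hand": 1}])

```text
clock: 9.5
tcp_pos: [0.5608, -0.1765, 0.036]
tool_rot: [-0.264, 0.67, 0.636, 0.278]
ft_force: [-0.0, 1.4, -2.7]
gripper_width: 0.0614
grip_force: 52.0
```

Request:
step_arm(increments=[{"dx": -0.4,"dy": 0,"dz": 0.4,"rx": 0,"ry": 0,"rz": 0,"hand": 1},{"dx": -0.7,"dy": 0,"dz": 0.7,"rx": 0,"ry": 0,"rz": 0,"hand": 1},{"dx": -0.7,"dy": 0,"dz": 0.7,"rx": 0,"ry": 0,"rz": 0,"hand": 1}])

```text
clock: 9.8
tcp_pos: [0.5608, -0.1766, 0.0351]
tool_rot: [-0.264, 0.67, 0.636, 0.278]
ft_force: [0.2, -0.0, -2.6]
gripper_width: 0.0616
grip_force: 52.0
```

Request:
step_arm(increments=[{"dx": -0.4,"dy": 0,"dz": 0.4,"rx": 0,"ry": 0,"rz": 0,"hand": 1},{"dx": -0.7,"dy": 0,"dz": 0.7,"rx": 0,"ry": 0,"rz": 0,"hand": 1},{"dx": -0.7,"dy": 0,"dz": 0.7,"rx": 0,"ry": 0,"rz": 0,"hand": 1}])

```text
clock: 10.1
tcp_pos: [0.5608, -0.1766, 0.0341]
tool_rot: [-0.264, 0.67, 0.636, 0.278]
ft_force: [0.1, 0.3, -2.5]
gripper_width: 0.0622
grip_force: 52.0
```

Request:
step_arm(increments=[{"dx": -0.4,"dy": 0,"dz": 0.4,"rx": 0,"ry": 0,"rz": 0,"hand": 1},{"dx": -0.7,"dy": 0,"dz": 0.7,"rx": 0,"ry": 0,"rz": 0,"hand": 1},{"dx": -0.7,"dy": 0,"dz": 0.7,"rx": 0,"ry": 0,"rz": 0,"hand": 1}])

```text
clock: 10.4
tcp_pos: [0.5609, -0.1766, 0.0337]
tool_rot: [-0.264, 0.67, 0.636, 0.278]
ft_force: [-0.7, -1.1, 0.8]
gripper_width: 0.0619
grip_force: 52.0
```

```bash
python3 - <<'E'
from h import *
p,d=snap('scene','scene4'); W,p=cloud('scene4')
hs=cv2.cvtColor(p,cv2.COLOR_RGB2HSV)
m=(hs[...,0]>105)&(hs[...,0]<125)&(hs[...,1]>120)&(np.hypot(W[...,0]-.56,W[...,1]+.18)<.08)
print(m.sum(),np.percentile(W[m],[1,5,50,95,99],axis=0).round(4))
E
```

```text
354 [[ 0.5316 -0.1891  0.0038]
 [ 0.5349 -0.1861  0.0096]
 [ 0.5766 -0.171   0.0836]
 [ 0.5937 -0.1651  0.0986]
 [ 0.5954 -0.1636  0.1004]]
```

Request:
step_arm(increments=[{"dx": -0.3,"dy": 0,"dz": 0.3,"rx": 0,"ry": 0,"rz": 0,"hand": 1},{"dx": -0.3,"dy": 0,"dz": 0.3,"rx": 0,"ry": 0,"rz": 0,"hand": 1},{"dx": -0.3,"dy": 0,"dz": 0.3,"rx": 0,"ry": 0,"rz": 0,"hand": 1}])

```text
clock: 10.75
tcp_pos: [0.5609, -0.1767, 0.0337]
tool_rot: [-0.264, 0.67, 0.636, 0.278]
ft_force: [-3.0, -1.2, 5.3]
gripper_width: 0.0619
grip_force: 52.0
```

Request:
step_arm(increments=[{"dx": -0.2,"dy": 0,"dz": 0.2,"rx": 0,"ry": 0,"rz": 0,"hand": 0.2},{"dx": -0.2,"dy": 0,"dz": 0.2,"rx": 0,"ry": 0,"rz": 0,"hand": -0.5},{"dx": -0.2,"dy": 0,"dz": 0.2,"rx": 0,"ry": 0,"rz": 0,"hand": -1},{"dx": -0.2,"dy": 0,"dz": 0.2,"rx": 0,"ry": 0,"rz": 0,"hand": -1},{"dx": -0.2,"dy": 0,"dz": 0.2,"rx": 0,"ry": 0,"rz": 0,"hand": -1},{"dx": -0.2,"dy": 0,"dz": 0.2,"rx": 0,"ry": 0,"rz": 0,"hand": -1}])

```text
clock: 11.35
tcp_pos: [0.5608, -0.1765, 0.0322]
tool_rot: [-0.264, 0.67, 0.636, 0.278]
ft_force: [0.2, 0.6, -0.2]
gripper_width: 0.0937
grip_force: 0.0
```

```bash
python3 - <<'E'
from h import *
s=robot.sense(); print(s['tcp_pos'],s['ft_force'],s['gripper_width'],s['clock'])
go([.561,-.265,.125],-3,45); go([.561,-.19,.17],-3,0)
snap('wrist','w4')
E
```

```text
[ 0.5608488  -0.17645534  0.03222833] [ 0.20311423  0.63140725 -0.2117092 ] 0.09369732007544256 11.35
d [   3.3    4.7 -109.1] r [-0.04 -0.11 -0.02] tcp [ 0.5617 -0.2516  0.1116]
d [ 74.6   0.8 -93.4] r [ -0.05 -45.11   0.  ] tcp [ 0.561 -0.19   0.151]
```

View pics/w4.png

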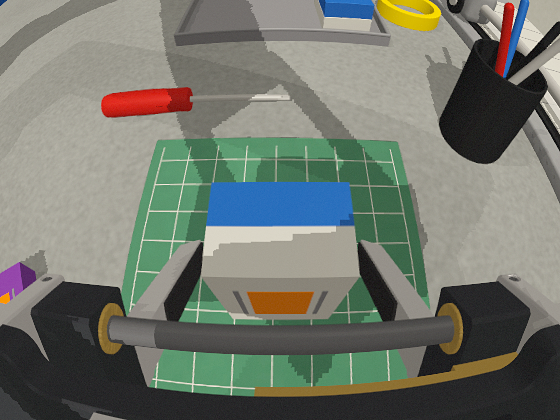

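The wrist view shows the box standing closed and clear of the fingers: blue at (280,205), white at (280,250). I'll back off and go over the top to the other side.

Request:
step_arm(increments=[{"dx": 0,"dy": 0,"dz": -15,"rx": 0,"ry": 0,"rz": 0,"hand": -1},{"dx": 0,"dy": 0.5,"dz": -45,"rx": 0,"ry": 0,"rz": 0,"hand": -1},{"dx": 0,"dy": 0.5,"dz": -80,"rx": 0,"ry": 0,"rz": 0,"hand": -1},{"dx": 0,"dy": 0.5,"dz": -112,"rx": 0,"ry": 0,"rz": 0,"hand": -1},{"dx": 12,"dy": 0.5,"dz": -114,"rx": 0,"ry": -6,"rz": 0,"hand": -1},{"dx": 27,"dy": 0.5,"dz": -114,"rx": 0,"ry": -14,"rz": 0,"hand": -1},{"dx": 42,"dy": 0.8,"dz": -114,"rx": 0,"ry": -22,"rz": 0,"hand": -1},{"dx": 57,"dy": 0.8,"dz": -112,"rx": 0,"ry": -30,"rz": 0,"hand": -1},{"dx": 71,"dy": 0.8,"dz": -109,"rx": 0,"ry": -38,"rz": 0,"hand": -1},{"dx": 85,"dy": 0.8,"dz": -104,"rx": 0,"ry": -45,"rz": 0,"hand": -1}])

```text
clock: 12.4
tcp_pos: [0.5622, -0.1909, 0.1696]
tool_rot: [0.003, 0.726, 0.688, -0.0]
ft_force: [-0.2, -0.0, -0.3]
gripper_width: 0.0938
grip_force: 0.0
```

```bash
python3 - <<'E'
from h import *
s=robot.sense(); print(s['tcp_pos'],s['ft_force'],s['gripper_width'],s['clock'])
go([.561,-.105,.132],-3,-45)
for f,n in (('top5','top'),('scene5','scene')):
    snap(n,f); W,p=cloud(f); m=(np.hypot(W[...,0]-.561,W[...,1]+.19)<.07)&(abs(W[...,2]-.095)<.008)
    if m.sum()>20: print(m.sum(),cv2.minAreaRect((W[m][:,:2]*1000).astype(np.float32)),np.median(W[m][:,2]))
E
```

```text
[ 0.56217154 -0.19092474  0.16962352] [-0.24699381 -0.0334234  -0.25474029] 0.09382375940193569 12.4
d [72.6 -6.  50.7] r [  0.24 -44.71  -0.15] tcp [ 0.5603 -0.1184  0.1186]
95 ((566.6709594726562, -171.8812255859375), (22.13126564025879, 60.274696350097656), 65.69244384765625) 0.09487854627099035
303 ((561.5932006835938, -188.49766540527344), (47.77845764160156, 66.33412170410156), 87.57100677490234) 0.09493250011314412
```

Request:
step_arm(increments=[{"dx": 15,"dy": -1,"dz": 4,"rx": 0,"ry": -8,"rz": 0,"hand": -1},{"dx": 29,"dy": -2,"dz": 10,"rx": 0,"ry": -16,"rz": 0,"hand": -1},{"dx": 44,"dy": -3,"dz": 19,"rx": 0,"ry": -24,"rz": 0,"hand": -1},{"dx": 58,"dy": -4,"dz": 30,"rx": 0,"ry": -32,"rz": 0,"hand": -1},{"dx": 68,"dy": -5,"dz": 42,"rx": 0.1,"ry": -40,"rz": -0.1,"hand": -1},{"dx": 73,"dy": -6,"dz": 50,"rx": 0.2,"ry": -44.7,"rz": -0.2,"hand": -1},{"dx": 73,"dy": -6,"dz": 50,"rx": 0.2,"ry": -44.7,"rz": -0.2,"hand": -1},{"dx": 73,"dy": -6,"dz": 50,"rx": 0.2,"ry": -44.7,"rz": -0.2,"hand": -1}])

```text
clock: 13.3
tcp_pos: [0.559, -0.1178, 0.1161]
tool_rot: [0.259, 0.67, 0.638, -0.277]
ft_force: [0.7, 0.7, 0.0]
gripper_width: 0.0944
grip_force: 0.0
```

```bash
python3 - <<'E'
from h import *
s=robot.sense(); print(s['qpos'].round(3),s['tcp_pos'],s['ft_force'],s['gripper_width'],s['clock'])
go([.5608,-.188,.049],-3,-45)
snap('wrist','w5')
E
```

```text
[ 0.061  0.445  1.656 -0.814  1.278  0.454] [ 0.55896049 -0.117757    0.11605999] [0.72300548 0.73165312 0.01583852] 0.09435969545924969 13.3
d [ -3.1   5.9 115.9] r [-0.22 -0.46  0.3 ] tcp [ 0.5601 -0.2014  0.0356]
```

View pics/w5.png

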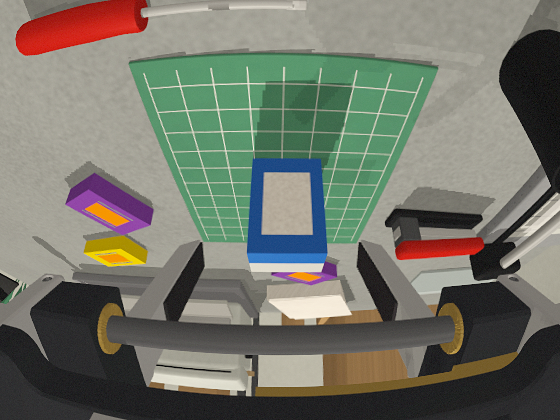

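The box stands closed with its blue base towards the gripper at (287,205), slightly right of centre. The computed +5.9 mm in dy corrects that.

Request:
step_arm(increments=[{"dx": 0,"dy": 3,"dz": 10,"rx": -0.2,"ry": -0.4,"rz": 0.3,"hand": -1},{"dx": -1,"dy": 6,"dz": 25,"rx": -0.2,"ry": -0.4,"rz": 0.3,"hand": -1},{"dx": -2,"dy": 6,"dz": 45,"rx": -0.2,"ry": -0.4,"rz": 0.3,"hand": -1},{"dx": -3,"dy": 6,"dz": 65,"rx": -0.2,"ry": -0.4,"rz": 0.3,"hand": -1},{"dx": -3,"dy": 6,"dz": 85,"rx": -0.2,"ry": -0.4,"rz": 0.3,"hand": -1},{"dx": -3,"dy": 6,"dz": 103,"rx": -0.2,"ry": -0.4,"rz": 0.3,"hand": -1},{"dx": -3,"dy": 6,"dz": 113,"rx": -0.2,"ry": -0.4,"rz": 0.3,"hand": -1},{"dx": -3,"dy": 6,"dz": 115,"rx": -0.2,"ry": -0.4,"rz": 0.3,"hand": -1},{"dx": -3,"dy": 6,"dz": 115,"rx": -0.2,"ry": -0.4,"rz": 0.3,"hand": -1},{"dx": -3,"dy": 6,"dz": 115,"rx": -0.2,"ry": -0.4,"rz": 0.3,"hand": -1}])

```text
clock: 14.35
tcp_pos: [0.561, -0.1998, 0.0371]
tool_rot: [0.264, 0.67, 0.636, -0.277]
ft_force: [0.9, -0.4, -0.0]
gripper_width: 0.0935
grip_force: 0.0
```

```bash
python3 - <<'E'
from h import *
s=robot.sense(); print(s['tcp_pos'],s['ft_force'],s['gripper_width'],s['clock'])
go([.5608,-.188,.049],-3,-45)
snap('wrist','w6')
E
```

```text
[ 0.56097824 -0.1998186   0.03706928] [ 9.36817174e-01 -4.26528972e-01 -5.50471488e-04] 0.09354660412940106 14.35
d [-0.1 -0.8  2.2] r [ 0.16 -0.   -0.05] tcp [ 0.5601 -0.2014  0.0356]
```

View pics/w6.png

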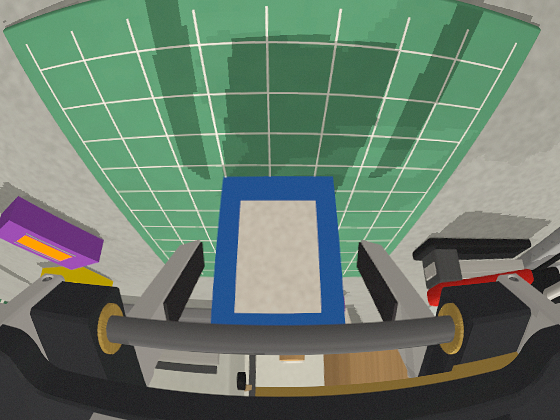

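The box is centred between the pads at x 222–335, so I'll close.

Request:
step_arm(increments=[{"dx": 0,"dy": -0.5,"dz": 2,"rx": 0,"ry": 0,"rz": 0,"hand": -1},{"dx": 0,"dy": -0.5,"dz": 2,"rx": 0,"ry": 0,"rz": 0,"hand": -0.5},{"dx": 0,"dy": -0.5,"dz": 2,"rx": 0,"ry": 0,"rz": 0,"hand": 0},{"dx": 0,"dy": -0.5,"dz": 2,"rx": 0,"ry": 0,"rz": 0,"hand": 1},{"dx": 0,"dy": -0.5,"dz": 2,"rx": 0,"ry": 0,"rz": 0,"hand": 1},{"dx": 0,"dy": -0.5,"dz": 2,"rx": 0,"ry": 0,"rz": 0,"hand": 1},{"dx": 0,"dy": -0.5,"dz": 2,"rx": 0,"ry": 0,"rz": 0,"hand": 1},{"dx": 0,"dy": -0.5,"dz": 2,"rx": 0,"ry": 0,"rz": 0,"hand": 1}], grip_force=52)

```text
clock: 15.2
tcp_pos: [0.5597, -0.2014, 0.0351]
tool_rot: [0.264, 0.67, 0.636, -0.277]
ft_force: [0.1, 0.4, 0.9]
gripper_width: 0.0616
grip_force: 52.0
```

```bash
python3 - <<'E'
from h import *
s=robot.sense(); print(s['tcp_pos'],s['ft_force'],s['clock'],s['gripper_width'],s['grip_force'])
q=s['tool_rot'];R=Ro.from_quat([q[1],q[2],q[3],q[0]]); print('grasp',s['tcp_pos']-R.apply([0,0,.019]))
go([.56,-.188,.15],-3,-45); 
E
```

```text
[ 0.55974296 -0.20138     0.03506568] [0.13446276 0.42758935 0.90001304] 15.2 0.06156654153809881 52.00025148689747
grasp [ 0.56041524 -0.18796204  0.04850095]
d [-71.8  -0.3 -71.7] r [ 0.09 -0.   -0.01] tcp [ 0.5593 -0.2014  0.1366]
```

Request:
step_arm(increments=[{"dx": -3,"dy": 0,"dz": -3,"rx": 0,"ry": 0,"rz": 0,"hand": 1},{"dx": -10,"dy": 0,"dz": -10,"rx": 0,"ry": 0,"rz": 0,"hand": 1},{"dx": -21,"dy": 0,"dz": -21,"rx": 0,"ry": 0,"rz": 0,"hand": 1},{"dx": -33,"dy": 0,"dz": -33,"rx": 0,"ry": 0,"rz": 0,"hand": 1},{"dx": -45,"dy": 0,"dz": -45,"rx": 0,"ry": 0,"rz": 0,"hand": 1},{"dx": -57,"dy": 0,"dz": -57,"rx": 0,"ry": 0,"rz": 0,"hand": 1},{"dx": -67,"dy": 0,"dz": -67,"rx": 0,"ry": 0,"rz": 0,"hand": 1},{"dx": -72,"dy": 0,"dz": -72,"rx": 0,"ry": 0,"rz": 0,"hand": 1},{"dx": -72,"dy": 0,"dz": -72,"rx": 0,"ry": 0,"rz": 0,"hand": 1}])

```text
clock: 16.1
tcp_pos: [0.5604, -0.2015, 0.1386]
tool_rot: [0.265, 0.67, 0.636, -0.276]
ft_force: [-0.3, -0.5, -2.4]
gripper_width: 0.0617
grip_force: 52.0
```

```bash
python3 - <<'E'
from h import *
s=robot.sense(); print(s['qpos'].round(3),s['tcp_pos'],s['ft_force'],s['clock'],s['gripper_width'],s['grip_force'])
for a,y in ((-22,-.08),(0,.02),(22,.13)): go([.55,y,.15],-3,a)
E
```

```text
[-0.081  0.392  1.68  -0.86   1.201  0.355] [ 0.56044217 -0.20147428  0.13857361] [-0.32657959 -0.50847813 -2.42572062] 16.1 0.06171356959968757 51.999135464429855
d [ 84.7 -16.7 -76. ] r [ 0.23 23.   -0.08] tcp [ 0.5496 -0.0871  0.1324]
d [ 161.3  -21.8 -150.7] r [ 2.5e-01  4.5e+01 -4.0e-02] tcp [0.55  0.02  0.131]
d [ 243.   -27.5 -234.5] r [2.6e-01 6.7e+01 1.0e-02] tcp [0.5504 0.1371 0.1324]
```

Request:
step_arm(increments=[{"dx": 9,"dy": -2,"dz": -8,"rx": 0,"ry": 3,"rz": 0,"hand": 1},{"dx": 25,"dy": -5,"dz": -22,"rx": 0,"ry": 7,"rz": 0,"hand": 1},{"dx": 44,"dy": -9,"dz": -39,"rx": 0.1,"ry": 12,"rz": 0,"hand": 1},{"dx": 63,"dy": -13,"dz": -56,"rx": 0.2,"ry": 17,"rz": 0,"hand": 1},{"dx": 84,"dy": -16,"dz": -75,"rx": 0.2,"ry": 23,"rz": 0,"hand": 1},{"dx": 103,"dy": -18,"dz": -94,"rx": 0.2,"ry": 28,"rz": 0,"hand": 1},{"dx": 122,"dy": -19,"dz": -113,"rx": 0.2,"ry": 34,"rz": 0,"hand": 1},{"dx": 140,"dy": -20,"dz": -130,"rx": 0.2,"ry": 39,"rz": 0,"hand": 1},{"dx": 154,"dy": -21,"dz": -144,"rx": 0.2,"ry": 43,"rz": 0,"hand": 1},{"dx": 161,"dy": -22,"dz": -151,"rx": 0.2,"ry": 45,"rz": 0,"hand": 1}])

```text
clock: 17.1
tcp_pos: [0.5479, 0.0204, 0.1289]
tool_rot: [-0.002, 0.725, 0.688, -0.001]
ft_force: [-0.1, -0.4, -2.5]
gripper_width: 0.0619
grip_force: 52.0
```

```bash
python3 - <<'E'
from h import *
s=robot.sense(); print(s['qpos'].round(3),s['tcp_pos'],s['ft_force'],s['clock'],s['gripper_width'],s['grip_force'])
for a,y in ((22,.13),(45,.237)): go([.54,y,.13],-3,a)
E
```

```text
[-1.210e-01  2.290e-01  1.681e+00  1.000e-03  1.236e+00 -6.900e-02] [0.547942   0.02038013 0.12886379] [-0.05940157 -0.41354438 -2.49279458] 17.1 0.06193908409412195 51.99883237481117
d [116.1 -13.6  16.7] r [-0.25 21.92 -0.06] tcp [0.5404 0.1371 0.1124]
d [229.3 -19.3  12.7] r [-0.24 44.92 -0.11] tcp [0.5407 0.2504 0.1166]
```

Request:
step_arm(increments=[{"dx": 12,"dy": -1,"dz": 2,"rx": 0,"ry": 3,"rz": 0,"hand": 1},{"dx": 35,"dy": -4,"dz": 5,"rx": -0.1,"ry": 7,"rz": 0,"hand": 1},{"dx": 62,"dy": -7,"dz": 9,"rx": -0.1,"ry": 12,"rz": 0,"hand": 1},{"dx": 89,"dy": -10,"dz": 12,"rx": -0.2,"ry": 17,"rz": 0,"hand": 1},{"dx": 117,"dy": -13,"dz": 16,"rx": -0.2,"ry": 22,"rz": 0,"hand": 1},{"dx": 145,"dy": -15,"dz": 16,"rx": -0.2,"ry": 28,"rz": -0.1,"hand": 1},{"dx": 173,"dy": -17,"dz": 15,"rx": -0.2,"ry": 34,"rz": -0.1,"hand": 1},{"dx": 200,"dy": -18,"dz": 14,"rx": -0.2,"ry": 39,"rz": -0.1,"hand": 1},{"dx": 220,"dy": -19,"dz": 13,"rx": -0.2,"ry": 43,"rz": -0.1,"hand": 1},{"dx": 229,"dy": -19,"dz": 13,"rx": -0.2,"ry": 45,"rz": -0.1,"hand": 1}])

```text
clock: 18.1
tcp_pos: [0.5399, 0.2501, 0.1145]
tool_rot: [-0.265, 0.67, 0.636, 0.277]
ft_force: [-0.5, 0.7, -2.5]
gripper_width: 0.0615
grip_force: 52.0
```

Request:
step_arm(increments=[{"dx": 0,"dy": 0,"dz": 0,"rx": 0,"ry": 0,"rz": 0,"hand": 1},{"dx": 0,"dy": 0,"dz": 0,"rx": 0,"ry": 0,"rz": 0,"hand": 1}])

```text
clock: 18.3
tcp_pos: [0.5414, 0.2493, 0.1157]
tool_rot: [-0.263, 0.67, 0.636, 0.277]
ft_force: [-0.3, -0.1, -2.1]
gripper_width: 0.0615
grip_force: 52.0
```

```bash
python3 - <<'E'
from h import *
s=robot.sense(); print(s['qpos'].round(3),s['tcp_pos'],s['ft_force'],s['clock'],s['gripper_width'],s['grip_force'])
go([.54,.237,.045],-3,45); go([.54,.237,.026],-3,45)
f='scene7';snap('scene',f); W,p=cloud(f)
m=(np.hypot(W[...,0]-.54,W[...,1]-.237)<.07)&(abs(W[...,2]-.15)<.012)
P=W[m]; print(m.sum(),cv2.minAreaRect((P[:,:2]*1000).astype(np.float32)))
print('plane',np.linalg.lstsq(np.c_[P[:,:2]-[.54,.237],np.ones(len(P))],P[:,2],rcond=None)[0].round(4))
p=cv2.imread('pics/scene7.png')[150:340,230:470]; cv2.imwrite('pics/c7.png',cv2.resize(p,None,fx=3,fy=3,interpolation=cv2.INTER_CUBIC))
E
```

```text
[-0.148  0.349  1.802  0.84   1.233 -0.49 ] [0.5414158  0.24926362 0.11574816] [-0.27998293 -0.10604672 -2.14096745] 18.3 0.06153562059886193 51.99839383363724
d [-58.6  -0.8  60.4] r [-0.01  0.11  0.04] tcp [0.5407 0.2504 0.0316]
d [-72.   -0.8  73.9] r [-0.01  0.11  0.04] tcp [0.5407 0.2504 0.0126]
917 ((543.0187377929688, 235.158203125), (93.33453369140625, 91.30792999267578), 87.75471496582031)
plane [-0.0344 -0.0401  0.1502]
```

View pics/c7.png

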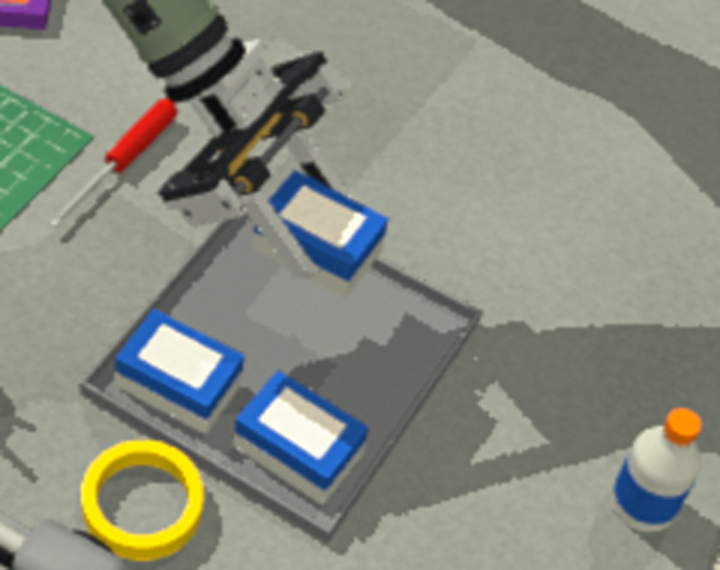

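The crop shows the box level, blue up and closed at (330,225), above the near half of the tray. I'll lower it.

Request:
step_arm(increments=[{"dx": -5,"dy": 0,"dz": 5,"rx": 0,"ry": 0.1,"rz": 0,"hand": 1},{"dx": -14,"dy": -0.5,"dz": 14,"rx": 0,"ry": 0.1,"rz": 0,"hand": 1},{"dx": -26,"dy": -0.8,"dz": 27,"rx": 0,"ry": 0.1,"rz": 0,"hand": 1},{"dx": -38,"dy": -0.8,"dz": 40,"rx": 0,"ry": 0.1,"rz": 0,"hand": 1},{"dx": -50,"dy": -0.8,"dz": 52,"rx": 0,"ry": 0.1,"rz": 0,"hand": 1},{"dx": -59,"dy": -0.8,"dz": 61,"rx": 0,"ry": 0.1,"rz": 0,"hand": 1},{"dx": -64,"dy": -0.8,"dz": 66,"rx": 0,"ry": 0.1,"rz": 0,"hand": 1},{"dx": -67,"dy": -0.8,"dz": 69,"rx": 0,"ry": 0.1,"rz": 0,"hand": 1},{"dx": -67,"dy": -0.8,"dz": 69,"rx": 0,"ry": 0.1,"rz": 0,"hand": 1},{"dx": -67,"dy": -0.8,"dz": 69,"rx": 0,"ry": 0.1,"rz": 0,"hand": 1}])

```text
clock: 19.35
tcp_pos: [0.542, 0.2511, 0.0211]
tool_rot: [-0.263, 0.67, 0.636, 0.279]
ft_force: [0.7, -0.5, -2.2]
gripper_width: 0.0613
grip_force: 52.0
```

Request:
step_arm(increments=[{"dx": -0.6,"dy": 0,"dz": 0.6,"rx": 0,"ry": 0,"rz": 0,"hand": 1},{"dx": -1.2,"dy": 0,"dz": 1.2,"rx": 0,"ry": 0,"rz": 0,"hand": 1},{"dx": -1.2,"dy": 0,"dz": 1.2,"rx": 0,"ry": 0,"rz": 0,"hand": 1}])

```text
clock: 19.65
tcp_pos: [0.5416, 0.2511, 0.0192]
tool_rot: [-0.263, 0.67, 0.636, 0.279]
ft_force: [0.1, 0.8, -1.3]
gripper_width: 0.0617
grip_force: 52.0
```

Grasp height is now 0.0326, and I expect contact between 0.029 and 0.026.

Request:
step_arm(increments=[{"dx": -0.7,"dy": 0,"dz": 0.7,"rx": 0,"ry": 0,"rz": 0,"hand": 1},{"dx": -1.4,"dy": 0,"dz": 1.4,"rx": 0,"ry": 0,"rz": 0,"hand": 1},{"dx": -2,"dy": 0,"dz": 2,"rx": 0,"ry": 0,"rz": 0,"hand": 1},{"dx": -2,"dy": 0,"dz": 2,"rx": 0,"ry": 0,"rz": 0,"hand": 1}])

```text
clock: 20.05
tcp_pos: [0.5413, 0.2512, 0.0159]
tool_rot: [-0.264, 0.67, 0.636, 0.279]
ft_force: [-0.3, 0.2, -3.1]
gripper_width: 0.0617
grip_force: 52.0
```

Request:
step_arm(increments=[{"dx": -0.4,"dy": 0,"dz": 0.4,"rx": 0,"ry": 0,"rz": 0,"hand": 1},{"dx": -0.7,"dy": 0,"dz": 0.7,"rx": 0,"ry": 0,"rz": 0,"hand": 1},{"dx": -0.7,"dy": 0,"dz": 0.7,"rx": 0,"ry": 0,"rz": 0,"hand": 1}])

```text
clock: 20.35
tcp_pos: [0.5415, 0.2512, 0.015]
tool_rot: [-0.263, 0.67, 0.636, 0.279]
ft_force: [-0.7, -0.6, -2.6]
gripper_width: 0.0614
grip_force: 52.0
```

Request:
step_arm(increments=[{"dx": -0.4,"dy": 0,"dz": 0.4,"rx": 0,"ry": 0,"rz": 0,"hand": 1},{"dx": -0.7,"dy": 0,"dz": 0.7,"rx": 0,"ry": 0,"rz": 0,"hand": 1},{"dx": -0.7,"dy": 0,"dz": 0.7,"rx": 0,"ry": 0,"rz": 0,"hand": 1}])

```text
clock: 20.65
tcp_pos: [0.5414, 0.2512, 0.014]
tool_rot: [-0.263, 0.67, 0.636, 0.279]
ft_force: [0.5, -0.7, -1.9]
gripper_width: 0.0617
grip_force: 52.0
```

Request:
step_arm(increments=[{"dx": -0.3,"dy": 0,"dz": 0.3,"rx": 0,"ry": 0,"rz": 0,"hand": 1},{"dx": -0.4,"dy": 0,"dz": 0.4,"rx": 0,"ry": 0,"rz": 0,"hand": 1},{"dx": -0.4,"dy": 0,"dz": 0.4,"rx": 0,"ry": 0,"rz": 0,"hand": 1}])

```text
clock: 20.95
tcp_pos: [0.5414, 0.2512, 0.0135]
tool_rot: [-0.263, 0.67, 0.636, 0.279]
ft_force: [0.2, -0.8, -1.4]
gripper_width: 0.0618
grip_force: 52.0
```

Request:
step_arm(increments=[{"dx": -0.3,"dy": 0,"dz": 0.3,"rx": 0,"ry": 0,"rz": 0,"hand": 1},{"dx": -0.4,"dy": 0,"dz": 0.4,"rx": 0,"ry": 0,"rz": 0,"hand": 1},{"dx": -0.4,"dy": 0,"dz": 0.4,"rx": 0,"ry": 0,"rz": 0,"hand": 1}])

```text
clock: 21.25
tcp_pos: [0.5415, 0.2512, 0.0132]
tool_rot: [-0.263, 0.67, 0.636, 0.279]
ft_force: [-0.3, -0.9, -2.1]
gripper_width: 0.0621
grip_force: 52.0
```

Request:
step_arm(increments=[{"dx": -0.3,"dy": 0,"dz": 0.3,"rx": 0,"ry": 0,"rz": 0,"hand": 1},{"dx": -0.4,"dy": 0,"dz": 0.4,"rx": 0,"ry": 0,"rz": 0,"hand": 1},{"dx": -0.4,"dy": 0,"dz": 0.4,"rx": 0,"ry": 0,"rz": 0,"hand": 1}])

```text
clock: 21.55
tcp_pos: [0.5415, 0.2512, 0.0131]
tool_rot: [-0.264, 0.669, 0.636, 0.279]
ft_force: [-2.7, -2.0, 5.8]
gripper_width: 0.0612
grip_force: 52.0
```

Contact is made: the descent has stopped and the vertical force rose by about 8 N. I'll release and back off along the tool axis.

Request:
step_arm(increments=[{"dx": 0,"dy": 0,"dz": 0,"rx": 0,"ry": 0,"rz": 0,"hand": 0.2},{"dx": 0,"dy": 0,"dz": 0,"rx": 0,"ry": 0,"rz": 0,"hand": -0.5},{"dx": 0,"dy": 0,"dz": 0,"rx": 0,"ry": 0,"rz": 0,"hand": -1},{"dx": 0,"dy": 0,"dz": 0,"rx": 0,"ry": 0,"rz": 0,"hand": -1},{"dx": 0,"dy": 0,"dz": 0,"rx": 0,"ry": 0,"rz": 0,"hand": -1},{"dx": 0,"dy": 0,"dz": 0,"rx": 0,"ry": 0,"rz": 0,"hand": -1}])

```text
clock: 22.15
tcp_pos: [0.5415, 0.2512, 0.0123]
tool_rot: [-0.263, 0.67, 0.636, 0.279]
ft_force: [-0.5, -1.0, 0.4]
gripper_width: 0.0936
grip_force: 0.0
```

Request:
step_arm(increments=[{"dx": 0,"dy": 0,"dz": -10,"rx": 0,"ry": 0,"rz": 0,"hand": -1},{"dx": 0,"dy": 0,"dz": -30,"rx": 0,"ry": 0,"rz": 0,"hand": -1},{"dx": 0,"dy": 0,"dz": -60,"rx": 0,"ry": 0,"rz": 0,"hand": -1},{"dx": 0,"dy": 0,"dz": -95,"rx": 0,"ry": 0,"rz": 0,"hand": -1},{"dx": 0,"dy": 0,"dz": -130,"rx": 0,"ry": 0,"rz": 0,"hand": -1},{"dx": 0,"dy": 0,"dz": -160,"rx": 0,"ry": 0,"rz": 0,"hand": -1},{"dx": 0,"dy": 0,"dz": -180,"rx": 0,"ry": 0,"rz": 0,"hand": -1},{"dx": 0,"dy": 0,"dz": -180,"rx": 0,"ry": 0,"rz": 0,"hand": -1},{"dx": 0,"dy": 0,"dz": -180,"rx": 0,"ry": 0,"rz": 0,"hand": -1}])

```text
clock: 23.05
tcp_pos: [0.5346, 0.1235, 0.1396]
tool_rot: [-0.263, 0.67, 0.636, 0.279]
ft_force: [0.3, 0.0, 0.9]
gripper_width: 0.0935
grip_force: 0.0
```

```bash
python3 - <<'E'
from h import *
s=robot.sense(); print(s['tcp_pos'],s['ft_force'],s['clock'],s['gripper_width'])
for f,n in (('top9','top'),('scene9','scene')):
    snap(n,f); W,p=cloud(f)
    for c in ((.54,.237),(.6635,.29),(.661,.172)):
        m=(np.hypot(W[...,0]-c[0],W[...,1]-c[1])<.06)&(abs(W[...,2]-.048)<.006)
        print(n,m.sum(),cv2.minAreaRect((W[m][:,:2]*1000).astype(np.float32)),np.median(W[m][:,2]))
p=cv2.imread('pics/scene9.png')[150:340,230:470]; cv2.imwrite('pics/c9.png',cv2.resize(p,None,fx=3,fy=3,interpolation=cv2.INTER_CUBIC))
E
```

```text
[0.5346037  0.12354913 0.13957148] [0.33779314 0.0378224  0.8739002 ] 23.05 0.09351853930854086
top 567 ((540.1404418945312, 234.4510498046875), (92.83807373046875, 61.90431213378906), 86.87036895751953) 0.048528145090994575
top 554 ((663.2411499023438, 290.20068359375), (92.76532745361328, 62.30245590209961), 84.05525970458984) 0.04865382659445196
top 570 ((660.7905883789062, 171.68472290039062), (92.37272644042969, 61.56413269042969), 89.76571655273438) 0.048822395545167555
scene 703 ((542.26025390625, 236.164794921875), (93.75580596923828, 68.0806884765625), 87.48304748535156) 0.047715544318344565
scene 836 ((665.7020874023438, 292.1201171875), (93.61609649658203, 66.02752685546875), 83.7374267578125) 0.04761552419129976
scene 761 ((662.8953857421875, 172.72738647460938), (94.13101196289062, 66.76168823242188), 89.84805297851562) 0.04760662909138106
```

View pics/c9.png

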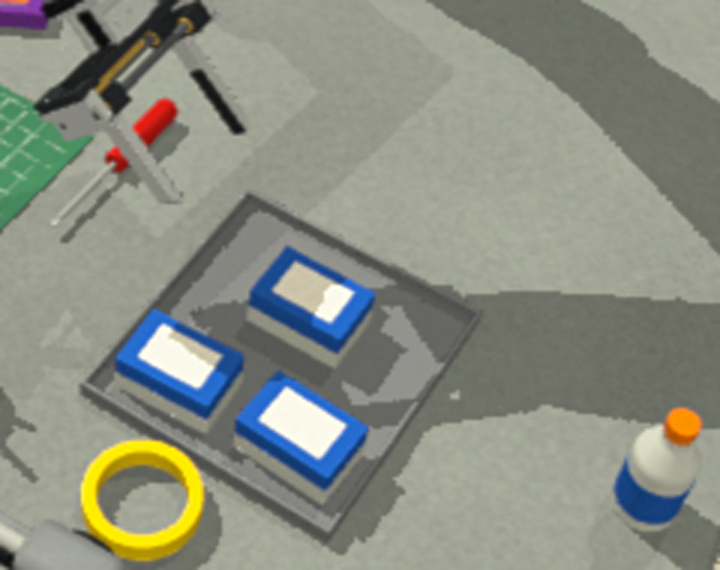

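The box lies flat at (310,300) in the crop, blue up and closed, within about 2 mm of the target. The finished boxes haven't moved and the gripper is clear, so I'm handing in.

```bash
python3 -c "
from station import robot
print(robot.finish_job())"
```

```text
the job is handed in; nothing more can be done
None
```

I turned the box over in two quarter turns, and it now lies closed, flat and blue half up in the near half of the tray, about 2 mm from the target and in line with the tray; I handed the job in at about 23 s, and the two finished boxes did not move.

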